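Balance the cocoa tin on the bakery scale

ROBOT

A 6-joint arm with a two-finger parallel gripper is mounted at the origin on the work surface. World frame = base frame: x ahead of the robot, y to its left, z up, the work surface at z = 0. Lengths are in m, angles in rad, forces in N, time in s.
With the tool pointing down it reaches from about 0.35 to 0.975 m from the base axis. Payload 7.1 kg.
Tool frame: the origin (TCP) lies on the centre line of the jaws, within the pads' length; the fingertips stand 11 mm ahead of it and the grasp point (between the pads) lies 8 mm behind it (env.tip_extent is the distance from the TCP to the fingertips, in m); z points along the fingers, y is the direction in which the jaws open and shut (so a half turn about z gives the same grasp; the last joint's range is limited). The gripper opens to 88 mm and grips with 3 to 60 N. Pads are 20 mm wide; open, the fingers measure 115 mm over their backs; the gripper's body (75 mm by 178 mm) begins 61 mm behind the grasp point.
Start: joints at [-1.218, 0.423, 1.63, -0, 1.089, -0.019], TCP at [0.227, -0.582, 0.234] pointing down, gripper open.
Joint ranges: [-3, 3], [-0.9, 2.11], [0.09, 2.58], [-1.31, 4.45], [0.11, 2.69], [-2.54, 2.54]. Speed limits (rad/s): [2.39, 2.39, 3.01, 3.14, 3.14, 3.14].

INTERFACE

Orientations are given as [roll, pitch, yaw] about the fixed x, y, z axes, in that order (R = Rz(yaw) Ry(pitch) Rx(roll)).
In Python, from bench import env gives the robot as it stands.
- The arm moves only by the tool servo_tool, never from a script. Its argument "rows" is text: rows parted by semicolons, each of 5 numbers parted by spaces: the gripper command: -1 is shut, 1 is fully open, values between are in proportion, then the shift along the tool's x, y, z in m, then the turn about the tool's z in rad. A call has 1 to 10 rows; each row shifts and turns the commanded pose from where the row before left it, along the tool's axes as they then stand; what a row does not reach is not made up. A row lasts 1/8 s, in which the tool goes at most 62.5 mm and 10.7 degrees, less where a joint would pass 70% of its speed; a pose out of reach is approached as far as the arm can. A call with a gripper value outside its range is refused whole. The fingers move at their own pace and stop on an object; "squeeze" is the grip in N (left out, the last holds). Time passes only in rows, so rows that do not move let the fingers close. It gives the time, the measured TCP pose, the force and the opening at its end, in the units of the state.
- env.get_obs(): the state, without advancing time (a new reading comes with each control period).
- env.get_image(name): name is "side" or "top" or "wrist"; returns a dict with "img" (400x640x3 uint8, blue, green, red), "vertical_fov" (degrees; the focal length in pixels is half the picture's height over the tangent of half this angle, whatever the lens; pixels are square), "cx", "cy" (the principal point, pixels), "rvec" (rotation vector, rad) and "tvec" (3), from world to camera coordinates, as OpenCV has them. Camera axes: x right, y down, z forward; pixel columns grow to the right and rows downward; lengths in m; the calibration is good to about 2 mm. A picture is of the moment at which its call begins. There is no depth.
- env.hand_in(): hands the job in, once; it reports no verdict.
The state is a dict: "time": time; "joints": joint angles; "qvel": joint speeds; "effort": joint torques, N m; "ee_pos": TCP position; "tool_rot": TCP orientation; "ft_force": force on the tool from outside, world axes, zero at the start; "torque": the same for the moment, N m; "width": finger opening in m.
Only numpy, scipy, OpenCV 4.12 (cv2) and the standard library are available. Lean on these libraries where they do the work, as an engineer would, in place of code of your own. Each camera call takes 0.05 s, during which the arm holds its last target. There are 200 camera calls.

TASK

The cocoa tin on the two-pan balance should hold 300 g: check it by standing the 100 g and the 200 g brass weights side by side on the empty white pan, so that the beam comes level. Set them down gently, without dropping them, and leave the big 500 g weight off the balance.

Things in the scene. Friction and masses are not known exactly. Their poses are not given: they have to be found in the camera images.
- wpan: Empty pan of the red-based balance: flat white rimless disc, 160 mm across, 5 mm thick; the blue tin stands on its twin 260 mm away. Origin: centre, 30 mm below the top face. z up (it stays level), y outward along the beam, away from the tin. Top face 113 mm above the table at the start, 95 mm when level. The balance is fixed, turned any way; where on the pan a weight stands makes no difference.
- beam (a joint): Beam tilt, rad: 0 level; +0.14 (stop, the start) empty pan up; -0.14 other stop. Weak centring spring, about 2 rad per kg of difference, damped, settles in about 1 s. Either weight alone leaves the pan up at the stop; with both it sinks 18 mm to level by itself. Pushed down, the pan gives way at 1 to 4 N until the other stop, 36 mm below the start.
- w100_c (a point): The 100 g brass weight, the smallest of three alike that stand upright on the table: a cylinder 25 mm across and 24 mm high with a ball knob (16 mm across) on top, 44 mm high in all. This point is on its axis, half-way up (22 mm above its foot); z points up. Easily gripped by the cylinder.
- w200_c (a point): The 200 g brass weight, the middle one of three: cylinder 32 mm across, 30 mm high, with a ball knob (20 mm across) on top, 54 mm high in all. This point is on its axis, half-way up (27 mm above its foot); z up. The biggest (500 g, 44 mm across, 67 mm high) is not needed. The three stand at least 90 mm apart; a jam jar 70 mm high and a steel bowl stand farther off.
Not all that is in view belongs to the job. What is shaped like the part that bears w100_c but green or red is not meant. Leave any purple look-alike of the part that bears w200_c alone.

How it is judged:
At the end, for the whole second after the job is handed in: The 100 g and the 200 g weight both stand upright (within 10 degrees) on the face of the formerly empty pan, each with its axis within 65 mm of the pan's centre, not on each other, and the beam is at rest and level within 0.05 rad (3 degrees) (horizontal distance between each of w100_c, w200_c and wpan below 0.065 m and angle between each of w100_c, w200_c's own z axis and vertical below 0.18 rad and z of w100_c in the frame of wpan between 0.044 and 0.06 m and z of w200_c in the frame of wpan between 0.049 and 0.065 m and value of joint beam between -0.05 and 0.05 rad and velocity of joint beam between -0.05 and 0.05 rad/s); the robot touches nothing.
It fails at once if a weight is dropped or thrown onto the pan (it comes down on it at over 0.55 m/s, a fall of more than 15 mm) ((horizontal distance between w100_c and wpan below 0.09 m and z of w100_c in the frame of wpan between 0.042 and 0.082 m and linear speed of w100 above 0.55 m/s) or (horizontal distance between w200_c and wpan below 0.09 m and z of w200_c in the frame of wpan between 0.047 and 0.087 m and linear speed of w200 above 0.55 m/s)).
It fails at once if the pan is pressed or struck with more than 20 N (contact force between wpan and anything else above 20 N).
It also fails if it takes over 64 s, if anything falls off the work surface, if the arm or the gripper's body presses on something with over 40 N, if the wrist force passes 120 N, or if a joint passes its speed limit or range.

## Working session

There is one attempt and no reset: what is moved stays moved. The work goes in short steps, Python scripts to look and compute and a tool call to move; the robot and the scene stay as the last step left them, time stands still between calls to the robot, and variables do not carry over. Pictures are saved under pics/ and viewed, about 8 in all and at most 12, crops included, and the job is handed in when it is done.

Besides the shell and the picture viewer there is one more tool, called after "Emit:" as name(argument=value, ...) on one line, values as JSON. servo_tool: Moves the arm, as the interface text tells. Its arguments: {"type":"object","properties":{"rows":{"type":"string"},"squeeze":{"type":"number"}},"required":["rows"]}

```bash
mkdir -p pics; cat > h.py <<'E'
import numpy as np, cv2
from bench import env
def grab(n):
    d=env.get_image(n); d['f']=d['img'].shape[0]/2/np.tan(np.radians(d['vertical_fov'])/2)
    d['R']=cv2.Rodrigues(np.array(d['rvec'],float))[0]; d['t']=np.array(d['tvec'],float).ravel(); return d
def ray(d,u,v):
    r=d['R'].T@np.array([(u-d['cx'])/d['f'],(v-d['cy'])/d['f'],1]); return -d['R'].T@d['t'], r
def onz(d,u,v,z):
    c,r=ray(d,u,v); return c+r*(z-c[2])/r[2]
def proj(d,p):
    q=d['R']@np.array(p,float)+d['t']; return q[:2]/q[2]*d['f']+[d['cx'],d['cy']]
def tri(d1,p1,d2,p2):
    c1,r1=ray(d1,*p1);c2,r2=ray(d2,*p2)
    s=np.linalg.lstsq(np.c_[r1,-r2],c2-c1,rcond=None)[0]
    a,b=c1+s[0]*r1,c2+s[1]*r2; return (a+b)/2,np.linalg.norm(a-b)
E
python3 - <<'E'
from h import *
for n in('top','side'):
    d=grab(n); cv2.imwrite(f'pics/{n}0.png',d['img']); print(n,d['f'],d['cx'],d['cy'],-d['R'].T@d['t'])
o=env.get_obs(); print(o['time'],o['ee_pos'],o['tool_rot'],o['width'],env.tip_extent)
E
```

```text
top 440.34751518991186 310.8711456132934 207.8574702554902 [ 0.31102229 -0.07829224  1.07389483]
side 503.148605267464 324.15298357420255 190.53671824347575 [ 0.50288055 -0.97358339  0.5773695 ]
0.1 [ 0.22692054 -0.5818465   0.23299756] [-3.14025748e+00 -2.14138839e-05  3.71772520e-01] 0.08766244418018836 0.011
```

View pics/top0.png

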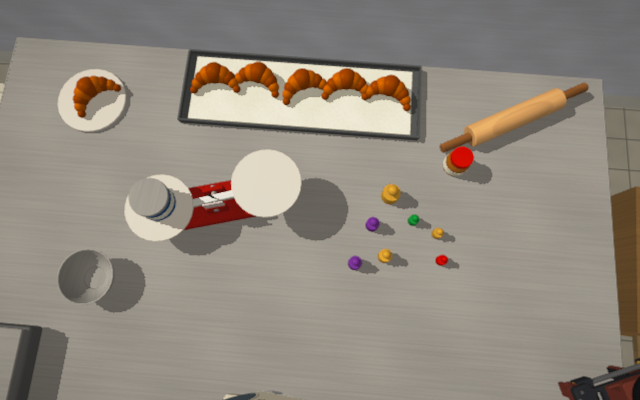

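View pics/side0.png

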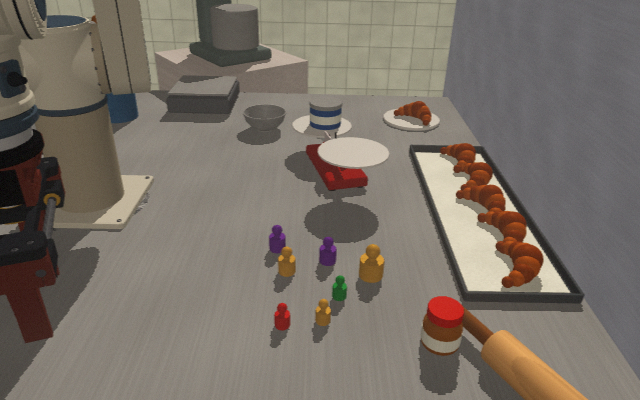

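Top view candidates:
- Brass-coloured: (391,193) biggest, 500 g; (385,256) middle, 200 g; (438,233) smallest, 100 g.
- Look-alikes to leave alone: green (413,219), red (442,260), purple (372,224) and (354,263).

The white pan is at (266,183) and the tin's pan at (158,207). Side view: 500 g at (372,262), 200 g at (287,262), 100 g at (323,312).

Next I'll measure the positions and confirm the weights in an enlarged crop.

```bash
python3 - <<'E'
from h import *
T=grab('top');S=grab('side')
def blobs(d,box,lo,hi,amin):
    h=cv2.cvtColor(d['img'],cv2.COLOR_BGR2HSV); m=cv2.inRange(h,lo,hi); k=np.zeros_like(m);x0,y0,x1,y1=box;k[y0:y1,x0:x1]=m[y0:y1,x0:x1]
    cs=cv2.findContours(k,cv2.RETR_EXTERNAL,cv2.CHAIN_APPROX_NONE)[0]
    return [c for c in cs if cv2.contourArea(c)>amin]
br=((12,100,60),(32,255,255))
res={}
for n,d,box in(('T',T,(340,170,470,290)),('S',S,(250,215,400,345))):
    for c in blobs(d,box,*br,20):
        M=cv2.moments(c);x,y,w,h=cv2.boundingRect(c);print(n,(x,y,w,h),M['m10']/M['m00'],M['m01']/M['m00'],cv2.contourArea(c)); res.setdefault(n,[]).append((M['m10']/M['m00'],M['m01']/M['m00']))
near=lambda L,p:min(L,key=lambda q:np.hypot(q[0]-p[0],q[1]-p[1]))
for nm,pt,ps in(('100',(438,233),(323,312)),('200',(385,256),(287,262)),('500',(391,193),(372,262))):
    a,b=near(res['T'],pt),near(res['S'],ps);print(nm,tri(T,a,S,b))
for n,d,box,lo,hi in(('T',T,(225,145,310,225),(0,0,190),(180,60,255)),('S',S,(315,135,392,170),(0,0,165),(180,60,255))):
    for c in blobs(d,box,lo,hi,300):
        e=cv2.fitEllipse(cv2.convexHull(c));print(n,'pan',e,cv2.boundingRect(c))
        if n=='T': print(onz(T,*e[0],.113), e[1][0]/T['f']*(1.074-.113)); pt=e[0]
        else: print(onz(S,*e[0],.113),tri(T,pt,S,e[0]))
o=env.get_obs()
a=cv2.resize(T['img'][170:290,340:480],None,fx=4,fy=4,interpolation=cv2.INTER_CUBIC)
cv2.imwrite('pics/crop1.png',a)
W=grab('wrist');print('wrist',W['f'],-W['R'].T@W['t'],W['R'])
E
```

```text
T (377, 249, 15, 14) 384.41666666666663 255.44366197183098 142.0
T (431, 228, 13, 11) 437.15664845173035 232.87067395264114 91.5
T (381, 184, 20, 20) 390.3983451536643 193.5336879432624 282.0
S (315, 299, 16, 27) 322.75254237288135 312.85819209039545 295.0
S (278, 246, 18, 31) 286.27560763888886 262.30425347222223 384.0
S (359, 244, 25, 39) 371.20168067226894 264.5613912231559 714.0
100 (array([ 0.51652921, -0.36382725,  0.01580181]), np.float64(0.0008906116339320737))
200 (array([ 0.45042262, -0.23813794,  0.01974962]), np.float64(0.0008534411982757978))
500 (array([ 0.60385884, -0.24519197,  0.02342523]), np.float64(0.0008852845106470653))
T pan ((263.8351745605469, 183.07704162597656), (65.79432678222656, 75.59454345703125), 72.16899871826172) (225, 149, 76, 68)
[0.57931549 0.05610739 0.113     ] 0.14358738463745116
S pan ((353.24603271484375, 151.6024627685547), (29.55092430114746, 71.06156921386719), 92.87107849121094) (318, 137, 72, 30)
[0.58295478 0.0464819  0.113     ] (array([0.58233693, 0.05697116, 0.10777616]), np.float64(0.003014442447156905))
wrist 289.72915307225617 [ 0.30187126 -0.55422788  0.38332811] [[ 0.36387613 -0.93144681  0.00099721]
 [-0.8912653  -0.34786748  0.29091989]
 [-0.2706295  -0.10674758 -0.9567469 ]]
```

View pics/crop1.png

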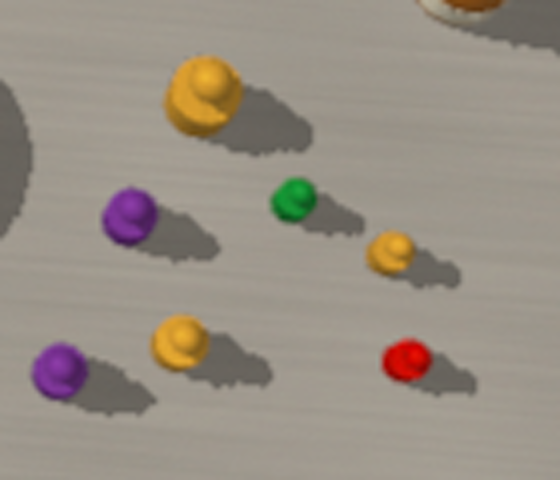

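The crop confirms three brass weights: the 500 g top-left, the 200 g lower-left-centre and the 100 g right-centre. The green, red and purple ones are decoys. The measured centre heights (16 to 23 mm) fit.

I'll go above the 200 g weight first, turned so the jaws avoid the purple neighbours.

Emit:
servo_tool(rows="0 0.0333 -0.024 0 0; 0 0.0333 -0.024 0 0; 0 0.0333 -0.024 0 0; 0 0.0333 -0.024 0 0; 0 0.0333 -0.024 0 0; 0 0.0333 -0.024 0 0; 0 0.0333 -0.024 0 0; 0 0.0333 -0.024 0 0; 0 0.0333 -0.024 0 0; 0 0.0333 -0.024 0 0", squeeze=15)

```text
time: 1.5
ee_pos: [0.4508, -0.2365, 0.2338]
tool_rot: [3.141, -0.0, 0.372]
ft_force: [-0.1, 0.0, 0.0]
width: 0.0441
```

Emit:
servo_tool(rows="0.2 0 0 0.02 -0.175; 0.2 0 0 0.02 -0.175; 0.2 0 0 0.02 -0.175; 0.2 0 0 0.02 -0.175; 0.2 0 0 0 0; 0.2 0 0 0 0")

```text
time: 2.25
ee_pos: [0.4505, -0.2379, 0.1543]
tool_rot: [3.141, 0.0, 1.068]
ft_force: [-0.8, 0.4, 1.0]
width: 0.0528
```

```bash
cat >> h.py <<'E'
from scipy.spatial.transform import Rotation as Ro
def delta(p):
    o=env.get_obs(); R=Ro.from_euler('xyz',o['tool_rot']).as_matrix()
    print('t',o['time'],'tcp',np.round(o['ee_pos'],4),'rot',np.round(o['tool_rot'],3),'w',round(float(o['width']),4),'F',np.round(o['ft_force'],2))
    print('tool shift to target',np.round(R.T@(np.array(p)-o['ee_pos']),4))
def brass(d,p,r=45):
    """brass blob nearest the projection of p"""
    m=cv2.inRange(cv2.cvtColor(d['img'],cv2.COLOR_BGR2HSV),(12,100,60),(32,255,255))
    q=proj(d,p); L=[]
    for c in cv2.findContours(m,cv2.RETR_EXTERNAL,cv2.CHAIN_APPROX_NONE)[0]:
        if cv2.contourArea(c)<20: continue
        M=cv2.moments(c);g=np.array([M['m10'],M['m01']])/M['m00'];L.append((np.linalg.norm(g-q),g,c))
    return min(L,key=lambda a:a[0]),q
E
python3 - <<'E'
from h import *
W=grab('wrist'); p=[.4504,-.2381,.018]
(e,g,c),q=brass(W,p); print('pred',q,'seen',g,cv2.boundingRect(c),cv2.minAreaRect(c)); print(onz(W,*g,.02))
delta([.4504,-.2381,.017])
cv2.imwrite('pics/w1.png',W['img'])
E
```

```text
pred [314.66700825 188.74561514] seen [315.61091127 190.01758593] (300, 172, 32, 36) ((315.5, 189.5), (35.0, 31.0), 90.0)
[ 0.45086492 -0.23925779  0.02      ]
t 2.3 tcp [ 0.4507 -0.238   0.1545] rot [ 3.14  -0.     1.069] w 0.0529 F [-0.04  0.28  1.51]
tool shift to target [-0.0002 -0.0004  0.1375]
```

View pics/w1.png

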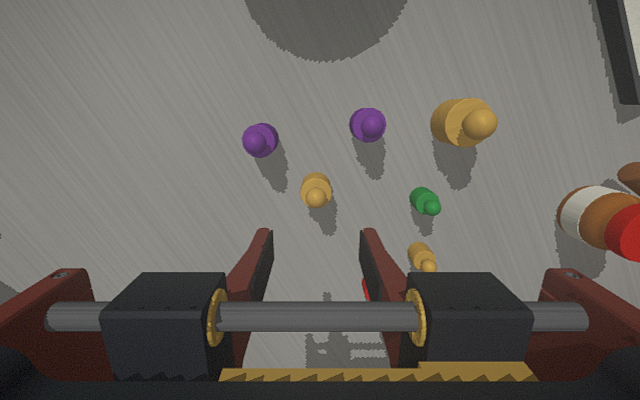

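The wrist view agrees: the 200 g is at (315,190), centred between the jaws to about 1 mm, and the purple ones (260,140) and (367,124) are clear. I'll descend, close and lift.

Emit:
servo_tool(rows="0.2 0 -0.0005 0.04 0; 0.2 0 0 0.04 0; 0.2 0 0 0.035 0; 0.2 0 0 0.0225 0; 0.2 0 0 0 0; 0.2 0 0 0 0; -1 0 0 0 0; -1 0 0 0 0; -1 0 0 0 0; -1 0 0 0 0", squeeze=15)

```text
time: 3.55
ee_pos: [0.4502, -0.2377, 0.0169]
tool_rot: [3.14, 0.0, 1.072]
ft_force: [-0.9, 0.4, 7.2]
width: 0.0316
```

Emit:
servo_tool(rows="-1 0 0 0 0; -1 0 0 0 0; -1 0 0 -0.02 0; -1 0 0 -0.045 0; -1 0 0 -0.05 0; -1 0 0 -0.05 0; -1 0 0 -0.048 0; -1 0 0 0 0; -1 0 0 0 0")

```text
time: 4.68
ee_pos: [0.4489, -0.237, 0.2283]
tool_rot: [-3.14, -0.0, 1.072]
ft_force: [-0.5, -0.3, -2.8]
width: 0.0313
```

```bash
python3 - <<'E'
from h import *
delta([.58,.05,.23])
for n in('top','side'):
    d=grab(n); hsv=cv2.cvtColor(d['img'],cv2.COLOR_BGR2HSV)
    q=proj(d,[.58,.05,.113]); print(n,'pred pan',q, 'hsv there',hsv[int(q[1]),int(q[0])])
    cv2.imwrite(f'pics/{n}1.png',d['img'])
    m=cv2.inRange(hsv,(0,0,165),(180,60,255))
    m=cv2.morphologyEx(m,cv2.MORPH_OPEN,cv2.getStructuringElement(cv2.MORPH_ELLIPSE,(11,11)))
    for c in cv2.findContours(m,cv2.RETR_EXTERNAL,cv2.CHAIN_APPROX_NONE)[0]:
        if cv2.pointPolygonTest(c,tuple(map(float,q)),False)>=0:
            e=cv2.fitEllipse(c); print(e,cv2.boundingRect(c),onz(d,*e[0],.113))
            P=np.array([onz(d,u,v,.113)[:2] for u,v in c[:,0]],np.float32); print('circle',cv2.minEnclosingCircle(P), 'ellipse',cv2.fitEllipse(P*1000))
E
```

```text
t 4.675 tcp [ 0.4489 -0.237   0.2283] rot [-3.14  -0.     1.072] w 0.0313 F [-0.5  -0.28 -2.79]
tool shift to target [ 0.3148 -0.0222 -0.0017]
top pred pan [266.54233073 183.00119151] hsv there [ 21  31 225]
((265.564697265625, 182.40411376953125), (67.12483978271484, 70.10428619384766), 75.3584213256836) (231, 149, 70, 68) [0.58121861 0.05236294 0.113     ]
circle ((0.5821718573570251, 0.053236186504364014), 0.08174961805343628) ellipse ((582.6258544921875, 52.515830993652344), (158.63937377929688, 159.15321350097656), 131.81568908691406)
side pred pan [351.83639216 150.91613724] hsv there [ 18  33 216]
((353.1959533691406, 151.6064453125), (28.921945571899414, 70.35260009765625), 93.11653900146484) (318, 137, 71, 30) [0.58284186 0.04645487 0.113     ]
circle ((0.58339524269104, 0.05198313668370247), 0.08079608529806137) ellipse ((582.9071044921875, 51.18058776855469), (155.60630798339844, 156.4394073486328), 66.1534423828125)
```

The weight is gripped: width 31 mm, load about 2 N. Both views put the pan centre at (0.583, 0.052), and the 159 mm diameter confirms the height. I'll put the 200 g at +28 mm along tool x from the centre.

Emit:
servo_tool(rows="-1 0.0432 -0.0026 0 0; -1 0.0432 -0.0026 0 0; -1 0.0432 -0.0026 0 0; -1 0.0432 -0.0026 0 0; -1 0.0432 -0.0026 0 0; -1 0.0432 -0.0026 0 0; -1 0.0432 -0.0026 0 0; -1 0.0432 -0.0026 0 0; -1 0 0 0 0; -1 0 0 0 0")

```text
time: 6.02
ee_pos: [0.5957, 0.0756, 0.2274]
tool_rot: [-3.139, 0.002, 1.072]
ft_force: [0.1, -0.8, -3.6]
width: 0.0316
```

Emit:
servo_tool(rows="-1 0 0 0.04 0; -1 0 0 0.03 0; -1 0 0 0.01 0; -1 0 0 0 0; -1 0 0 0 0; -1 0 0 0 0")

```text
time: 6.78
ee_pos: [0.5975, 0.076, 0.1504]
tool_rot: [3.14, -0.001, 1.072]
ft_force: [0.0, 0.5, -1.6]
width: 0.0316
```

```bash
python3 - <<'E'
from h import *
delta([.596,.0766,.130])
S=grab('side'); cv2.imwrite('pics/s2.png',cv2.resize(S['img'][70:210,260:430],None,fx=4,fy=4))
E
```

```text
t 6.775 tcp [0.5975 0.076  0.1504] rot [ 3.140e+00 -1.000e-03  1.072e+00] w 0.0316 F [ 0.03  0.45 -1.65]
tool shift to target [-0.0002 -0.0017  0.0204]
```

View pics/s2.png

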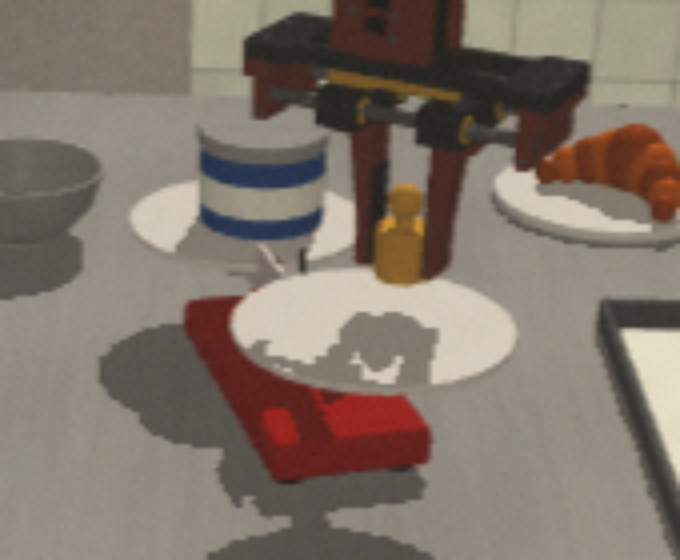

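The 200 g hangs upright about 20 mm above the pan, at (400,240) in the crop. I'll lower it gently, watching the force.

Emit:
servo_tool(rows="-1 0 0 0.008 0; -1 0 0 0.006 0; -1 0 0 0.003 0; -1 0 0 0.002 0; -1 0 0 0 0; -1 0 0 0 0")

```text
time: 7.58
ee_pos: [0.597, 0.076, 0.1303]
tool_rot: [3.141, -0.0, 1.072]
ft_force: [-0.7, -0.3, -2.0]
width: 0.0318
```

Emit:
servo_tool(rows="-1 0 0 0.001 0; -1 0 0 0.001 0; -1 0 0 0 0; -1 0 0 0 0")

```text
time: 8.07
ee_pos: [0.5971, 0.0759, 0.1284]
tool_rot: [3.141, -0.0, 1.072]
ft_force: [-0.0, -0.7, 0.5]
width: 0.0313
```

The load went off the wrist (-2.0 to +0.5 N), so the weight is resting. I'll open gradually and rise.

Emit:
servo_tool(rows="-0.2 0 0 0 0; -0.1 0 0 0 0; 0 0 0 0 0; 0.2 0 0 0 0; 0.2 0 0 0 0; 0.2 0 0 0 0; 0.2 0 0 -0.02 0; 0.2 0 0 -0.04 0; 0.2 0 0 -0.045 0; 0.2 0 0 0 0")

```text
time: 9.32
ee_pos: [0.5991, 0.0762, 0.2371]
tool_rot: [3.136, -0.004, 1.072]
ft_force: [0.5, -0.0, 0.5]
width: 0.0527
```

```bash
python3 - <<'E'
from h import *
T=grab('top');S=grab('side')
p=[.597,.076,.133]
a,b=brass(T,p)[0],brass(S,p)[0]; print('200 at',tri(T,a[1],S,b[1]),a[0],b[0])
print('100 at',brass(T,[.5165,-.3638,.016])[0][:2])
delta([.5165,-.3638,.2])
E
```

```text
200 at (array([0.59437487, 0.06434798, 0.13790486]), np.float64(0.004409349712590348)) 5.111368300385188 0.36423851769657745
100 at (np.float64(0.18622227791005266), array([437.15664845, 232.87067395]))
t 9.425 tcp [0.5966 0.0759 0.2332] rot [ 3.141 -0.     1.072] w 0.0525 F [-0.69  0.8   0.54]
tool shift to target [-0.4245  0.1401  0.0331]
```

Emit:
servo_tool(rows="0.2 -0.0531 0.0175 0 0; 0.2 -0.0531 0.0175 0 0; 0.2 -0.0531 0.0175 0 0; 0.2 -0.0531 0.0175 0 0; 0.2 -0.0531 0.0175 0 0; 0.2 -0.0531 0.0175 0 0; 0.2 -0.0531 0.0175 0.02 0; 0.2 -0.0531 0.0175 0.04 0; 0.2 0 0 0.02 0; 0.2 0 0 0 0")

```text
time: 10.68
ee_pos: [0.5156, -0.3574, 0.1536]
tool_rot: [-3.135, -0.001, 1.071]
ft_force: [-0.1, 0.0, 0.2]
width: 0.0531
```

```bash
python3 - <<'E'
from h import *
T=grab('top');S=grab('side')
p=[.597,.076,.133]
a,b=brass(T,p)[0],brass(S,p)[0]; print('200 at',tri(T,a[1],S,b[1]),a[0],b[0],cv2.boundingRect(b[2]))
W=grab('wrist'); p=[.5165,-.3638,.016]
(e,g,c),q=brass(W,p); print('pred',q,'seen',g,cv2.boundingRect(c)); print(onz(W,*g,.018))
delta([.5165,-.3640,.0155])
s=cv2.resize(S['img'][70:210,260:430],None,fx=2,fy=2)
w=cv2.resize(W['img'],(448,280)); cv2.imwrite('pics/m3.png',np.hstack([w,s]))
E
```

```text
200 at (array([0.59797748, 0.07465377, 0.13386923]), np.float64(0.004284041035097648)) 0.7378635751162236 1.462552917065065 (353, 124, 14, 26)
pred [316.74173211 192.85617023] seen [317.64386874 193.6462867 ] (306, 180, 24, 28)
[ 0.51718868 -0.36448194  0.018     ]
t 10.825 tcp [ 0.5181 -0.358   0.1574] rot [ 3.141 -0.     1.073] w 0.0528 F [ 0.36  0.24 -0.43]
tool shift to target [-0.0061  0.0014  0.1419]
```

View pics/m3.png

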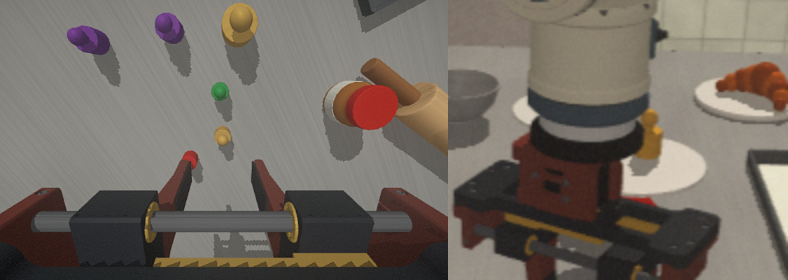

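The 200 g stands upright on the pan, (650,135) in the right half. In the wrist view the red decoy at (190,158) sits near the left finger's path, so I'll turn the jaws about 0.46 rad to clear both red and green.

Emit:
servo_tool(rows="0.1 -0.006 0.0015 0 0; 0.1 0 0 0 0.155; 0.1 0 0 0 0.155; 0.1 0 0 0 0.155; 0.1 0 0 0 0; 0.1 0 0 0 0")

```text
time: 11.58
ee_pos: [0.5161, -0.365, 0.1574]
tool_rot: [3.141, -0.0, 0.61]
ft_force: [-0.1, -0.5, 0.5]
width: 0.0482
```

```bash
python3 - <<'E'
from h import *
T=grab('top'); o=env.get_obs(); R=Ro.from_euler('xyz',o['tool_rot']).as_matrix()
for n,u,v in(('red',442,260),('green',413,219)):
    p=onz(T,u,v,.02); print(n,p,'tool xy from target',(R.T@(p-[.5168,-.3641,.02]))[:2])
W=grab('wrist'); (e,g,c),q=brass(W,[.5168,-.3641,.016]); print('pred',q,'seen',g,onz(W,*g,.018))
delta([.5168,-.3641,.0155])
E
```

```text
red [ 0.45051057 -0.37554084  0.02      ] tool xy from target [-0.06090231 -0.02856728]
green [ 0.54470682 -0.30342245  0.02      ] tool xy from target [ 0.05761716 -0.033776  ]
pred [313.91560774 186.86720051] seen [314.96995708 187.22103004] [ 0.51755964 -0.36490956  0.018     ]
t 11.675 tcp [ 0.5159 -0.365   0.1571] rot [ 3.141 -0.     0.609] w 0.0481 F [0.07 0.67 0.01]
tool shift to target [ 0.0012 -0.0003  0.1416]
```

Neighbours are about 60 mm off along tool x, which is clear. I'll descend, grip and lift.

Emit:
servo_tool(rows="0.1 0.001 0 0.04 0; 0.1 0 0 0.04 0; 0.1 0 0 0.035 0; 0.1 0 0 0.0265 0; 0.1 0 0 0 0; 0.1 0 0 0 0; -1 0 0 0 0; -1 0 0 0 0; -1 0 0 0 0; -1 0 0 0 0", squeeze=12)

```text
time: 12.92
ee_pos: [0.5168, -0.3646, 0.0158]
tool_rot: [3.141, -0.0, 0.607]
ft_force: [-1.2, 0.9, 5.0]
width: 0.0242
```

Emit:
servo_tool(rows="-1 0 0 0 0; -1 0 0 0 0; -1 0 0 -0.02 0; -1 0 0 -0.045 0; -1 0 0 -0.05 0; -1 0 0 -0.05 0; -1 0 0 -0.05 -0.155; -1 0 0 0 -0.155; -1 0 0 0 -0.155; -1 0 0 0 0")

```text
time: 14.18
ee_pos: [0.5165, -0.3644, 0.2313]
tool_rot: [3.141, 0.0, 1.07]
ft_force: [0.3, -0.2, -0.6]
width: 0.0246
```

```bash
python3 - <<'E'
from h import *
delta([.5827-.0134,.052-.0246,.23])
T=grab('top'); print(brass(T,[.597,.076,.133])[0][:2])
E
```

```text
t 14.175 tcp [ 0.5165 -0.3644  0.2313] rot [3.141 0.    1.07 ] w 0.0246 F [ 0.3  -0.23 -0.62]
tool shift to target [ 0.3691 -0.1417  0.0011]
(np.float64(0.7378635751162236), array([255.43170965, 172.76599809]))
```

Emit:
servo_tool(rows="-1 0.0461 -0.0177 0 0; -1 0.0461 -0.0177 0 0; -1 0.0461 -0.0177 0 0; -1 0.0461 -0.0177 0 0; -1 0.0461 -0.0177 0 0; -1 0.0461 -0.0177 0 0; -1 0.0461 -0.0177 0 0; -1 0.0461 -0.0177 0 0; -1 0 0 0 0; -1 0 0 0 0")

```text
time: 15.48
ee_pos: [0.5686, 0.0269, 0.2303]
tool_rot: [-3.141, 0.001, 1.071]
ft_force: [0.1, -1.1, -1.5]
width: 0.0248
```

Emit:
servo_tool(rows="-1 0 0 0.04 0; -1 0 0 0.025 0; -1 0 0 0.015 0; -1 0 0 0 0; -1 0 0 0 0; -1 0 0 0 0")

```text
time: 16.23
ee_pos: [0.5695, 0.0271, 0.1514]
tool_rot: [3.14, -0.001, 1.072]
ft_force: [0.0, 0.1, -0.4]
width: 0.0243
```

```bash
python3 - <<'E'
from h import *
delta([.5827-.0134,.052-.0246,.129])
S=grab('side'); cv2.imwrite('pics/s4.png',cv2.resize(S['img'][70:210,260:430],None,fx=4,fy=4))
E
```

```text
t 16.225 tcp [0.5695 0.0271 0.1514] rot [ 3.140e+00 -1.000e-03  1.072e+00] w 0.0243 F [ 0.05  0.09 -0.43]
tool shift to target [ 0.0002 -0.0004  0.0224]
```

View pics/s4.png

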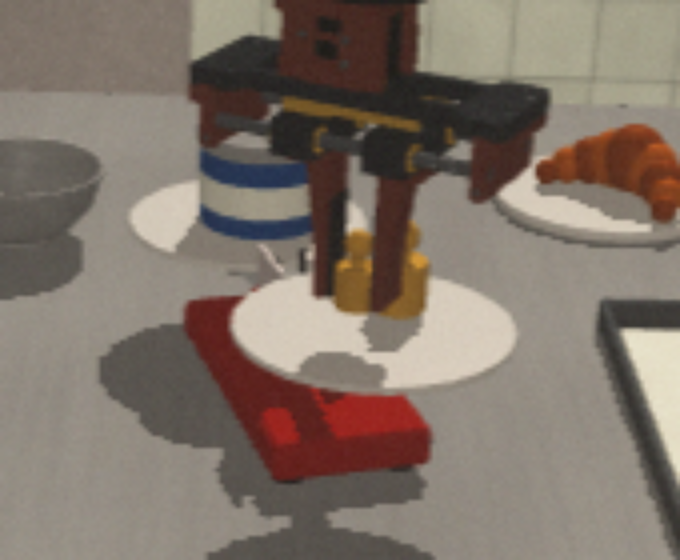

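The 100 g hangs above the pan at (352,280), and the 200 g stands behind it at (405,280). I'll lower to contact, then follow the pan slowly down to about level (TCP near 0.112) before releasing.

Emit:
servo_tool(rows="-1 0 0 0.008 0; -1 0 0 0.006 0; -1 0 0 0.004 0; -1 0 0 0.003 0; -1 0 0 0.002 0; -1 0 0 0.001 0; -1 0 0 0 0; -1 0 0 0 0")

```text
time: 17.27
ee_pos: [0.5689, 0.0271, 0.1265]
tool_rot: [3.141, -0.0, 1.072]
ft_force: [0.5, 0.2, -0.3]
width: 0.0246
```

Emit:
servo_tool(rows="-1 0 0 0.002 0; -1 0 0 0.002 0; -1 0 0 0.002 0; -1 0 0 0.002 0; -1 0 0 0.002 0; -1 0 0 0.002 0; -1 0 0 0.002 0; -1 0 0 0.001 0; -1 0 0 0 0; -1 0 0 0 0")

```text
time: 18.52
ee_pos: [0.5687, 0.0271, 0.1113]
tool_rot: [-3.141, 0.0, 1.072]
ft_force: [0.3, 0.2, -0.7]
width: 0.0246
```

Emit:
servo_tool(rows="-1 0 0 0 0; -1 0 0 0 0; -0.4 0 0 0 0; -0.3 0 0 0 0; -0.2 0 0 0 0; -0.1 0 0 0 0; 0 0 0 0 0; 0 0 0 0 0; 0 0 0 0 0")

```text
time: 19.65
ee_pos: [0.5688, 0.0271, 0.1113]
tool_rot: [-3.142, -0.0, 1.072]
ft_force: [-0.1, 0.2, 0.3]
width: 0.0435
```

Emit:
servo_tool(rows="0 0 0 -0.01 0; 0 0 0 -0.03 0; 0 0 0 -0.045 0; 0 0 0 -0.045 0; 0 -0.04 0 0 0; 0 -0.05 0 0 0; 0 -0.05 0 0 0; 0 -0.05 0 0 0; 0 -0.05 0 0 0; 0 -0.05 0 0 0")

```text
time: 20.9
ee_pos: [0.4292, -0.2289, 0.2422]
tool_rot: [3.14, 0.0, 1.072]
ft_force: [0.3, -0.4, -0.1]
width: 0.044
```

Emit:
servo_tool(rows="0 0 0.05 0 0; 0 0 0.05 0 0; 0 0 0.05 0 0; 0 0 0.05 0 0; 0 0 0 0 0; 0 0 0 0 0")

```text
time: 21.65
ee_pos: [0.6047, -0.3227, 0.2412]
tool_rot: [-3.14, -0.0, 1.072]
ft_force: [0.1, 0.4, 0.6]
width: 0.0438
```

```bash
python3 - <<'E'
from h import *
T=grab('top');S=grab('side')
for n,p in(('200',[.597,.076,.115]),('100',[.569,.027,.111])):
    a,b=brass(T,p)[0],brass(S,p)[0]; print(n,tri(T,a[1],S,b[1]),a[0],b[0],cv2.boundingRect(b[2]),cv2.boundingRect(a[2]))
for d in(T,S):
    m=cv2.inRange(cv2.cvtColor(d['img'],cv2.COLOR_BGR2HSV),(0,0,165),(180,60,255)); q=proj(d,[.61,.03,.095])
    for c in cv2.findContours(m,cv2.RETR_EXTERNAL,cv2.CHAIN_APPROX_NONE)[0]:
        if cv2.pointPolygonTest(c,tuple(map(float,q)),False)>=0:
            P=cv2.convexHull(np.array([onz(d,u,v,.095)[:2] for u,v in c[:,0]],np.float32)); print('pan circle',cv2.minEnclosingCircle(P))
delta([0,0,0])
cv2.imwrite('pics/f5.png',np.hstack([cv2.resize(S['img'][70:210,260:430],(510,420)),cv2.resize(T['img'][130:270,220:310],(270,420))]))
E
```

```text
200 (array([0.59243297, 0.07419499, 0.10506148]), np.float64(0.012275067582625993)) 1.2782161163623829 6.941841711686773 (342, 134, 23, 32) (250, 168, 15, 16)
100 (array([0.57433264, 0.02551573, 0.12269282]), np.float64(0.01744252077643732)) 0.4306711381379526 8.607127905625347 (342, 134, 23, 32) (271, 183, 12, 13)
pan circle ((0.5804493427276611, 0.0746777355670929), 0.10285035520792007)
t 21.75 tcp [ 0.6044 -0.3226  0.2416] rot [-3.141  0.     1.072] w 0.044 F [-0.22 -0.91  0.  ]
tool shift to target [-0.006  -0.6849  0.2422]
```

View pics/f5.png

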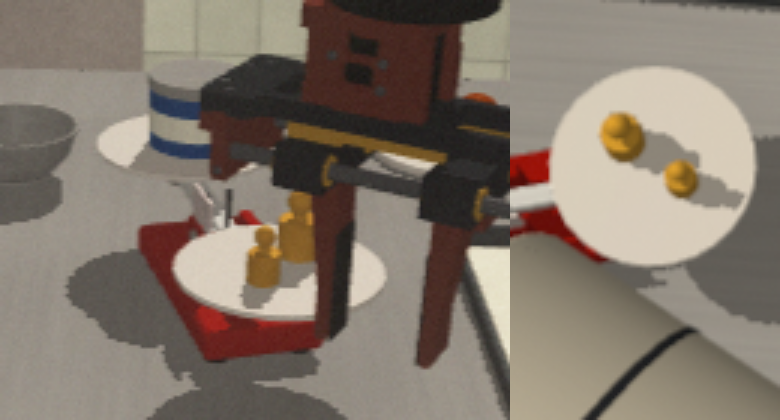

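Both weights stand upright side by side and the pan has sunk. I'll clear the arm from the side view to check that the beam is level and at rest.

Emit:
servo_tool(rows="0 -0.046 -0.023 0 0; 0 -0.046 -0.023 0 0; 0 -0.046 -0.023 0 0; 0 -0.046 -0.023 0 0; 0 -0.046 -0.023 0 0; 0 -0.046 -0.023 0 0; 0 0 0 0 0; 0 0 0 0 0; 0 0 0 0 0; 0 0 0 0 0")

```text
time: 23.0
ee_pos: [0.3533, -0.4987, 0.2414]
tool_rot: [3.142, -0.0, 1.073]
ft_force: [-0.4, -0.2, 0.5]
width: 0.044
```

```bash
python3 - <<'E'
from h import *
T=grab('top');S=grab('side')
def bl(d,box,lo=(12,100,60),hi=(32,255,255)):
    m=cv2.inRange(cv2.cvtColor(d['img'],cv2.COLOR_BGR2HSV),lo,hi);k=np.zeros_like(m);x,y,X,Y=box;k[y:Y,x:X]=m[y:Y,x:X]
    return sorted([c for c in cv2.findContours(k,cv2.RETR_EXTERNAL,cv2.CHAIN_APPROX_NONE)[0] if cv2.contourArea(c)>15],key=cv2.contourArea)
for c in bl(S,(315,120,395,185)): print('S brass',cv2.boundingRect(c))
cen=lambda c:(lambda M:(M['m10']/M['m00'],M['m01']/M['m00']))(cv2.moments(c))
t=bl(T,(235,150,300,215));s=bl(S,(315,120,395,185))
if len(t)==2==len(s):
    for n,a,b in zip(('100','200'),t,s): print(n,tri(T,cen(a),S,cen(b)))
for z in(.077,.095,.113):
  for n,d,box in(('T',T,(228,145,310,225)),('S',S,(310,137,392,185))):
    cs=bl(d,box,(0,0,165),(180,60,255)); c=cv2.convexHull(cs[-1])
    P=np.array([onz(d,u,v,z)[:2] for u,v in c[:,0]],np.float32); print(z,n,cv2.minEnclosingCircle(P))
cv2.imwrite('pics/f6.png',cv2.resize(S['img'][70:210,260:430],None,fx=4,fy=4))
S2=grab('side'); print('diff',np.abs(S['img'][100:190,300:400].astype(int)-S2['img'][100:190,300:400]).max()); delta([0,0,0])
E
```

```text
S brass (342, 133, 25, 33)
0.077 T ((0.5861693620681763, 0.059878669679164886), 0.08946481347084045)
0.077 S ((0.6127152442932129, 0.12025584280490875), 0.12750747799873352)
0.095 T ((0.5812013149261475, 0.05738384276628494), 0.08785122632980347)
0.095 S ((0.6087641716003418, 0.0809067040681839), 0.12292421609163284)
0.113 T ((0.5762332081794739, 0.0548890195786953), 0.08623765408992767)
0.113 S ((0.6048129796981812, 0.04155758023262024), 0.11834091693162918)
diff 12
t 23.15 tcp [ 0.353  -0.4991  0.2412] rot [-3.141 -0.     1.073] w 0.0442 F [-0.53  0.32 -0.1 ]
tool shift to target [ 0.2699 -0.5484  0.2413]
```

View pics/f6.png

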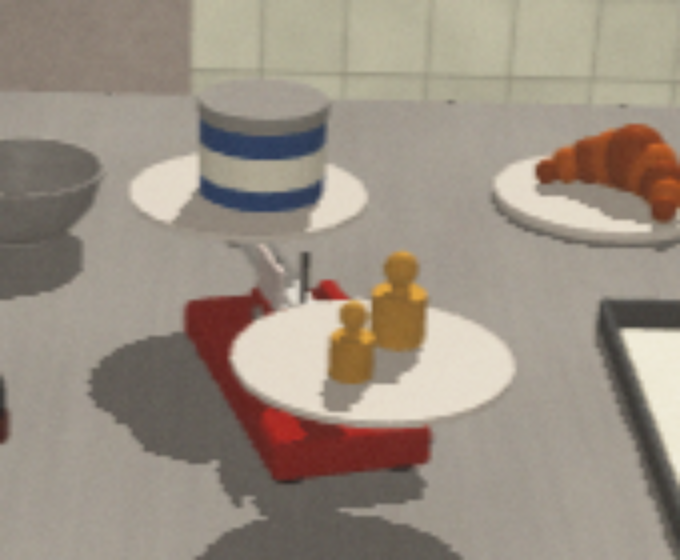

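```bash
python3 - <<'E'
from h import *
S=grab('side'); a0=cv2.imread('pics/side0.png').astype(float); a1=S['img'].astype(float)
# sub-pixel vertical shift of the pan's near and far rims, compared with that predicted for pan heights
def edges(a,u,r0,r1):
    g=np.abs(np.gradient(a[r0:r1,u-3:u+4].mean((1,2)))); i=int(g.argmax()); w=g[max(i-2,0):i+3]; return r0+max(i-2,0)+(w*np.arange(len(w))).sum()/w.sum()
for u in(370,378): print(u,'near rim shift',edges(a1,u,160,182)-edges(a0,u,150,175),'left col 325: ')
c=np.array([.5827,.052])
for z in(.101,.098,.095,.092,.089,.085): print(z,[round(float((proj(S,[*(c+d),z])-proj(S,[*(c+d),.113]))[1]),2) for d in([0,-.08],[0,.08])])
for u in(322,335): print(u,'far rim shift',edges(a1,u,138,155)-edges(a0,u,130,147))
E
```

```text
370 near rim shift 8.34924390020933 left col 325: 
378 near rim shift 8.15972487407717 left col 325: 
0.101 [5.12, 4.67]
0.098 [6.39, 5.82]
0.095 [7.66, 6.98]
0.092 [8.92, 8.13]
0.089 [10.18, 9.29]
0.085 [11.85, 10.82]
322 far rim shift 8.409468662100153
335 far rim shift 7.455403214734588
```

The rim shifts give a pan height of about 92 to 94 mm, roughly 0.01 to 0.02 rad from level and inside 0.05. I'm handing it in.

```bash
python3 -c "
from bench import env
print(env.get_obs()['time'],env.hand_in())"
```

```text
the job is handed in; nothing more can be done
23.2 None
```

The 200 g and 100 g brass weights now stand side by side on the white pan, and I handed the job in at 23.2 s. I set each one down while still gripped, watching the wrist force. For the 100 g I followed the pan down to about level before opening the gripper. The 500 g weight and the decoys were not touched, and the arm was well clear at hand-in.

**Last checks**
- **Weights:** the side view shows both upright, about 55 mm apart, each about 28 mm from the pan centre (limit 65 mm) by where I released them.
- **Beam:** the pan rim shifts put the pan top at about 92–94 mm against 95 mm for level. That is roughly 0.01–0.02 rad off, inside the 0.05 limit.
- **At rest:** two side pictures taken just before hand-in showed no clear movement.

**Checks that failed**
- In the side view the two weights merge into one blob, so the final position check from two cameras did not work.
- My last circle fit to the pan was spoiled by other white areas. I used the side picture and the rim shifts instead.

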